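Release the ratchet and close the print press

ROBOT

A 7-joint arm with a two-finger parallel gripper is mounted at the origin on a cart in front of the work surface, level with it; the furniture and walls round the work are solid. World frame = base frame: x ahead of the robot, y to its left, z up, the work surface at z = 0. Lengths are in m, angles in rad, forces in N, time in s.
With the tool pointing down it reaches from about 0.425 to 0.95 m from the base axis. Payload 4.7 kg.
Tool frame: the origin (TCP) lies midway between the tips of the shut fingers; the grasp point (between the pads) lies 19 mm behind it; z points along the fingers, y is the line along which they close (so a half turn about z gives the same grasp; the last joint's range is limited). The gripper opens to 85 mm and grips with 20 to 120 N. Pads are 22 mm wide; open, the fingers measure 114 mm over their backs; the gripper's body (76 mm by 85 mm) begins 54 mm behind the grasp point. The pads swing forward as they close: fully open they stand 13 mm farther back than shut.
Start: joints at [1.132, 0.469, -0.049, 1.532, 0.024, 1.141, -0.082], TCP at [0.269, -0.619, 0.231] pointing down, gripper open.
Joint ranges: [-2.59, 2.59], [-0.33, 1.99], [-1.39, 1.29], [0.1, 2.45], [-1.04, 4.18], [0.21, 1.99], [-2.66, 2.66]. Speed limits (rad/s): [2.57, 2.57, 3.14, 3.14, 3.14, 3.14, 3.14].

INTERFACE

Orientations are given as a unit quaternion [x, y, z, w].
In Python, from plant import manip, capture gives the robot as it stands. The module is installed in compiled form; this text tells all that it offers.
- The arm moves only by the tool send_rows, never from a script. Its argument "steps" is a list of rows, each an object of numbers: "dx", "dy", "dz": the shift along the tool's x, y, z in m; "twist": the turn about the tool's z in degrees; "grip": the gripper's target within -1 to 1 (shut at 1, half-way at 0, fully open at -1). A call has 1 to 5 rows; each row shifts and turns the commanded pose from where the row before left it, along the tool's axes as they then stand; what a row does not reach is not made up. A row lasts 1/8 s, in which the tool goes at most 62.5 mm and 10.7 degrees, less where a joint would pass 70% of its speed; a pose out of reach is approached as far as the arm can. A call with a gripper value outside its range is refused whole. The fingers move at their own pace and stop on an object; the grip force is fixed at half the most. Time passes only in rows, so rows that do not move let the fingers close. It gives the time, the measured TCP pose, the force, the opening and the grip force at its end, in the units of the state.
- manip.observe(): the state, without advancing time (a new reading comes with each control period).
- capture(name): name is "scene" or "top"; returns a dict with "img" (420x560x3 uint8, red, green, blue), "depth" (420x560 float32, m along the optical axis (not along the pixel's ray), 0 where there is no reading), "fx", "fy", "cx", "cy" (pixels), "R" (3x3) and "t" (3): a world point X has camera coordinates R X + t. Camera axes: x right, y down, z forward; pixel columns grow to the right and rows downward; lengths in m; the calibration is good to about 2 mm. A picture is of the moment at which its call begins.
- manip.sign_off(): hands the job in; it is judged then, once.
The state is a dict: "time": time; "qpos": joint angles; "qd": joint speeds; "joint_efforts": joint torques, N m; "eef_pos": TCP position; "orientation": TCP orientation; "wrist_force": force on the tool from outside, world axes, zero at the start; "wrist_torque": the same for the moment, N m; "gripper_width": opening from 0.0 (shut) to 1.0 (fully open); "gripper_force": force on a finger pad.
Only numpy, scipy, OpenCV 4.12 (cv2) and the standard library are available. Lean on these libraries where they do the work, as an engineer would, in place of code of your own. Each camera call takes 0.05 s, during which the arm holds its last target. There are 200 camera calls.

TASK

The small blue press holds its lever up with a ratchet. Press the red thumb tab of the ratchet pawl all the way down with the fingertips so that the pawl is free of the teeth, then push the black grip of the lever down until the round foot sits flat on the print, and leave it so. Only press and push: leave all the loose things around the press standing where they are, and never lift any of them.

Things in the scene. Friction and masses are not known exactly. Their poses are not given: they have to be found in the camera images.
- press: blue flattening press, fixed to the bench: base 130 mm (x) by 260 mm (y) by 14 mm. Origin at the centre of its underside, z up. Print on a pad on its -y side, top 24 mm up. Cheeks 48 mm wide over all carry the lever hinge (y +40, z 85 mm) and the pawl pivot (y +110, z 129.5 mm), axes along x. The lever points to -y and upward, the pawl's red tab to +y. Highest fixed part 143 mm.
- lever_hinge (a point): point on the lever's hinge axis, fixed in the press, in the middle of the press's width; its axes are those of the press (the hinge axis is its x)
- press_lever (a joint): lever angle, rad: 0 = up (0.80 above horizontal), grows as pushed down; 0.80 = level, foot flat on the print, hard stop. Elevation = 0.80 - value. Starts between 0 and 0.09. With the pawl engaged it is blocked at about 0.11; more teeth every 0.30. Stiff hinge (0.8 N m friction, lever about 0.35 kg): stays where left, needs about 3 to 5 N at the grip.
- lever_pad (a point): middle of the upper face of the lever's black grip: 165 mm along the lever from the hinge axis, 8 mm above the lever's centre line. The grip is 32 mm wide (press x), 66 mm long (130 to 196 mm from the hinge), 16 mm thick; the steel bar inward of it is 16 mm wide, 14 mm thick. Axes: those of the press turned about x by the joint value.
- pawl (a joint): pawl angle in rad: 0 = engaged in the teeth, grows as the red tab is pressed down, 0.32 = fully free (hard stop). Clear of all the teeth above about 0.13. No return spring: a stiff pivot keeps it where it is left; it needs about 2 to 4 N at the tab.
- pawl_tab (a point): middle of the upper face of the red thumb tab, 55 mm from the pawl's pivot on the press's +y side. The tab is 30 mm (press x) by 34 mm (press y) by 7 mm and goes down about 17 mm over its whole travel; the point's axes are those of the press turned about x with the pawl.
- pin_tin: red and cream hinged-lid pin tin, 42x64x18 mm, lying flat; loose; origin at the centre of its underside
- brown_bottle: brown glass bottle with black cap, 32 mm across, 72 mm tall, standing; loose; origin at the centre of its underside
- film_can: black film can with grey lid, 35 mm across, 51 mm tall, standing; loose; origin at the centre of its underside
- bone_folder: flat cream bone folder with rounded ends, 22x146x8 mm, lying along its y; loose; origin at the centre of its underside
- pigment_tub: round tub with a black lid, 56 mm across, 52 mm tall, standing; loose; origin at the centre of its underside
- bulldog_clip: black bulldog clip with wire lever, 32x51x16 mm, lying; loose; origin at the centre of its underside

How it is judged:
On the way, in this order (a step that is already met when the one before it is completed fails the run):
1. the pawl's tab has been pressed down so that the pawl is free, while the lever is still up (value of joint pawl above 0.22 rad and value of joint press_lever below 0.2 rad), for 0.1 s.
2. the lever has been pushed fully down (value of joint press_lever above 0.77 rad), for 0.2 s.
At the end, for the whole second after the job is handed in: The lever is fully down (joint above 0.77 of 0.80 rad), the pawl is still pressed free (above 0.22 of 0.32 rad), and every loose thing is at rest within 20 mm of where it started (value of joint press_lever above 0.77 rad and value of joint pawl above 0.22 rad and distance of each of pin_tin, brown_bottle, film_can, bone_folder, pigment_tub, bulldog_clip from where it was at the start of the episode below 0.02 m and linear speed of each of pin_tin, brown_bottle, film_can, bone_folder, pigment_tub, bulldog_clip below 0.02 m/s); the robot touches nothing.
It fails at once if a loose thing round the press is lifted, carried or pushed away (more than 20 mm) (distance of any of pin_tin, brown_bottle, film_can, bone_folder, pigment_tub, bulldog_clip from where it was at the start of the episode above 0.02 m).
It also fails if it takes over 42 s, if anything falls off the work surface, if the arm or the gripper's body presses on something with over 40 N, if the wrist force passes 120 N, or if a joint passes its speed limit or range.

## Working session

There is one attempt and no reset: what is moved stays moved. The work goes in short steps, Python scripts to look and compute and a tool call to move; the robot and the scene stay as the last step left them, time stands still between calls to the robot, and variables do not carry over. Pictures are saved under pics/ and viewed, at most 10 in all, crops included, and the job is handed in when it is done.

Besides the shell and the picture viewer there is one more tool, called after "Call:" by a JSON object that holds its "api" and its "payload". send_rows: Moves the arm, as the interface text tells. Its arguments: {"type":"object","properties":{"steps":{"type":"array","items":{"type":"object","properties":{"dx":{"type":"number"},"dy":{"type":"number"},"dz":{"type":"number"},"twist":{"type":"number"},"grip":{"type":"number"}}}}},"required":["steps"]}

```bash
mkdir -p pics; python3 - <<'E'
from plant import manip, capture
import cv2,numpy as np
for n in("scene","top"):
    c=capture(n); np.savez(f"{n}0.npz",**c); cv2.imwrite(f"pics/{n}0.png",c["img"][:,:,::-1])
    print(n,c["fx"],(-c["R"].T@c["t"]).round(3),c["R"].round(2).tolist())
s=manip.observe();print({k:np.round(v,3).tolist() for k,v in s.items()})
E
```

```text
scene 469.15099316666436 [0.27  0.458 0.717] [[-0.91, -0.42, -0.02], [-0.28, 0.62, -0.73], [0.32, -0.66, -0.68]]
top 488.7509509594992 [ 0.399 -0.112  1.174] [[0.0, -1.0, 0.01], [-0.99, -0.0, -0.15], [0.15, -0.01, -0.99]]
{'time': 0.1, 'qpos': [1.132, 0.469, -0.049, 1.534, 0.024, 1.141, -0.082], 'qd': [0.0, -0.001, 0.0, -0.005, 0.0, 0.001, -0.001], 'joint_efforts': [-0.001, -51.152, -0.047, -23.839, 0.011, 0.004, -0.0], 'eef_pos': [0.269, -0.619, 0.23], 'orientation': [0.979, 0.203, -0.0, -0.001], 'wrist_force': [-0.373, 0.136, 0.419], 'wrist_torque': [0.036, 0.012, -0.021], 'gripper_force': 0.0, 'gripper_width': 0.998}
```

View pics/scene0.png

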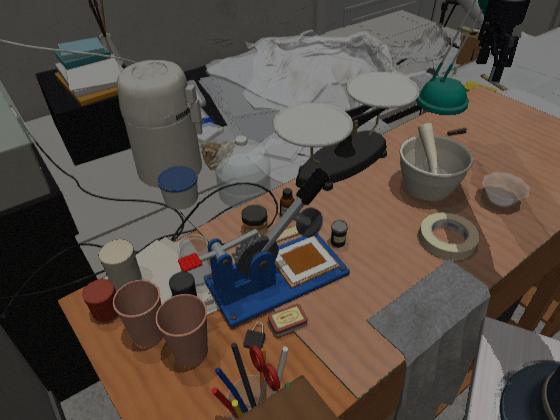

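View pics/top0.png

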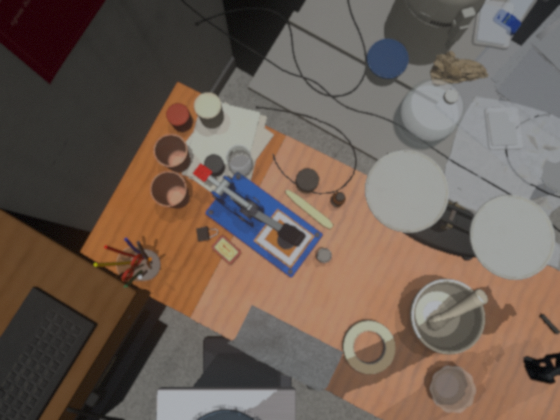

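The scene view shows the red tab at about (190,262) and the black grip at (315,185). In the top view they are at (203,173) and (291,235), and the press base runs diagonally. Next I measure them with depth.

```bash
cat > h.py <<'E'
import numpy as np,cv2
def cloud(c):
    v,u=np.mgrid[:420,:560]; d=c["depth"]
    P=np.stack([(u-c["cx"])/c["fx"]*d,(v-c["cy"])/c["fy"]*d,d],-1)-c["t"]
    return P@c["R"]
E
python3 - <<'E'
from h import *
S=np.load("scene0.npz");T=np.load("top0.npz")
def box(c,m,x0,x1,y0,y1):
    k=np.zeros_like(m);k[y0:y1,x0:x1]=m[y0:y1,x0:x1];return k&(c["depth"]>0)
for n,c,tb,gb in(("scene",S,(172,206,248,275),(300,335,165,205)),("top",T,(190,216,162,184),(276,310,220,252))):
    P=cloud(c);h=cv2.cvtColor(c["img"],cv2.COLOR_RGB2HSV).astype(int);H,s,V=h[...,0],h[...,1],h[...,2]
    red=((H<8)|(H>172))&(s>170)&(V>100)
    k=box(c,red,*tb);q=P[k];print(n,"tab",k.sum(),np.median(q,0).round(4),np.percentile(q,[3,97],0).round(3).tolist())
    vu=np.argwhere(k);r=cv2.minAreaRect(vu[:,::-1].astype(np.float32));print(" rect px",r)
    k=box(c,V<60,*gb)&(P[...,2]>.1);q=P[k];print(" grip",k.sum(),np.median(q,0).round(4),np.percentile(q,[3,97],0).round(3).tolist())
    b=(H>100)&(H<125)&(s>150)&(abs(P[...,2]-.014)<.006);k=box(c,b,190,360,160,330);q=P[k][:,:2]
    r=cv2.minAreaRect((q*1000).astype(np.float32));print(" base",k.sum(),r,P[k][:,2].mean())
    k=box(c,(H>100)&(H<125)&(s>150)&(P[...,2]>.06),190,360,160,330);q=P[k];print(" cheeks",k.sum(),cv2.minAreaRect((q[:,:2]*1000).astype(np.float32)),q[:,2].max())
# heights map around tab in top
P=cloud(T)
for v in range(140,200,5): print(v,[int(1000*P[v,u,2]) for u in range(185,260,5)])
print(P[173,203],P[163,214],P[160,240],P[235,291])
for n in("scene","top"):
    c=np.load(n+"0.npz")["img"]; o=(c[150:300,160:360] if n=="scene" else c[140:290,180:380])
    cv2.imwrite(f"pics/{n}c.png",cv2.resize(o,None,fx=4,fy=4,interpolation=cv2.INTER_CUBIC)[:,:,::-1])
E
```

```text
scene tab 267 [0.6293 0.0501 0.1382] [[0.614, 0.033, 0.135], [0.646, 0.065, 0.14]]
 rect px ((189.56895446777344, 261.67242431640625), (13.184369087219238, 20.983572006225586), 68.19859313964844)
 grip 602 [ 0.4878 -0.1376  0.2091] [[0.469, -0.158, 0.185], [0.506, -0.117, 0.229]]
 base 2593 ((532.8400268554688, -80.10749816894531), (257.77496337890625, 127.23265075683594), 53.841644287109375) 0.01455259898809836
 cheeks 1011 ((542.9826049804688, -68.59850311279297), (212.56777954101562, 49.080039978027344), 53.15827178955078) 0.21578860332295663
top tab 150 [0.6311 0.044  0.1376] [[0.617, 0.029, 0.134], [0.644, 0.058, 0.141]]
 rect px ((202.4399871826172, 172.0800018310547), (13.200000762939453, 12.0), 36.869895935058594)
 grip 323 [ 0.4882 -0.1437  0.2119] [[0.471, -0.164, 0.188], [0.507, -0.124, 0.229]]
 base 1578 ((534.1637573242188, -86.40219116210938), (248.1179656982422, 120.82949829101562), 53.630455017089844) 0.014295911526231242
 cheeks 24 ((559.0054321289062, -53.60040283203125), (33.23063278198242, 45.07209396362305), 52.311885833740234) 0.11415236380361854
140 [-3, -3, 0,
[... 183 characters left out ...]
46, 52, 3, 0, 39, 6, 6, 5, 86, -2]
160 [82, 15, 1, 0, 50, 50, 50, 52, 1, 10, 7, 2, 1, 78, 3]
165 [46, -1, 1, 137, 49, 52, 53, 55, 0, 85, 6, 8, 88, 61, -4]
170 [6, 0, 135, 136, 138, 135, 52, 50, 1, 38, 69, 69, 58, 19, -7]
175 [1, 1, 138, 137, 135, 134, 22, 9, 0, 0, 13, 23, 9, -3, -4]
180 [0, -3, 3, -3, 136, 136, 133, 2, 138, 138, 14, 16, 15, -3, -3]
185 [106, -1, -4, -5, 0, 0, -2, 136, 139, 96, 14, 14, 15, 14, 9]
190 [105, -4, -1, -9, -1, -4, 135, 141, 139, 142, 55, 15, 16, 14, 12]
195 [92, -6, -2, -3, -4, -1, 142, 135, 14, 140, 142, 46, 10, 16, 12]
[0.62832697 0.04188704 0.13937988] [0.67208602 0.02985114 0.0506434 ] [ 0.69162123 -0.02767186  0.00226482] [ 0.48755663 -0.14529449  0.21467453]
```

View pics/scenec.png

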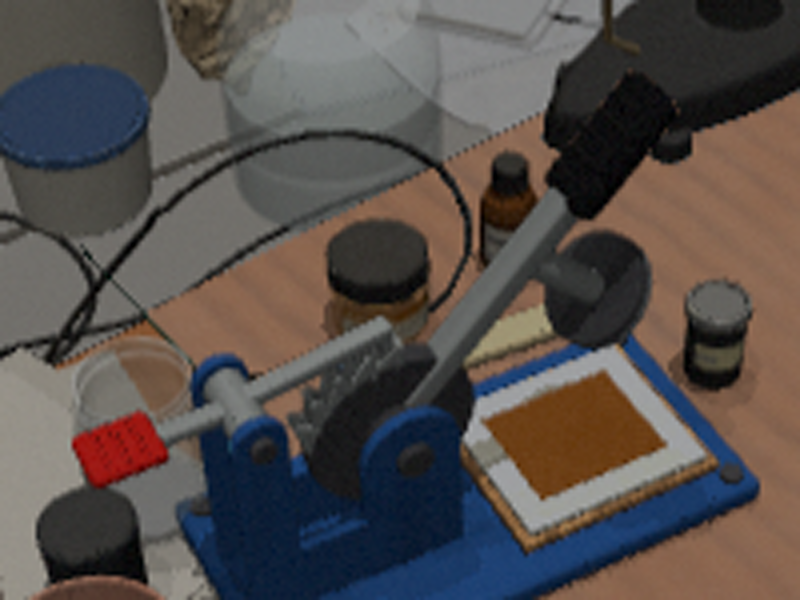

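View pics/topc.png

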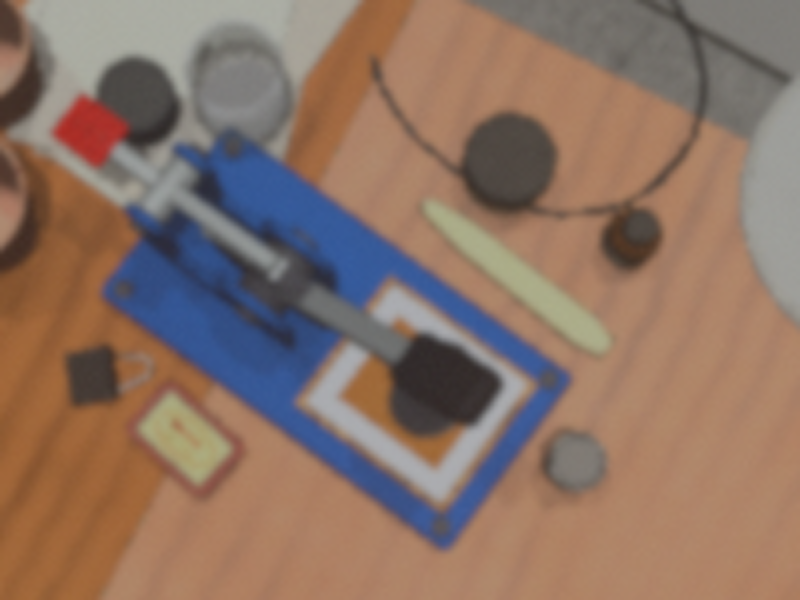

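Call:
{"api": "send_rows", "payload": {"steps": [{"dz":-0.03,"twist":-10,"grip":1},{"dz":-0.04,"twist":-10,"grip":1},{"dz":-0.04,"twist":-10,"grip":1},{"dz":-0.02,"grip":1},{"grip":1}]}}

```text
invalid input
```

```bash
cat >> h.py <<'E'
from scipy.spatial.transform import Rotation as Ro
a=np.radians(53.6); PX=np.array([np.sin(a),-np.cos(a),0]); PY=np.array([np.cos(a),np.sin(a),0])
O=np.array([.5325,-.0855,0])   # press origin
def W(x,y,z): return O+x*PX+y*PY+[0,0,z]
def rep(*targets):
    from plant import manip
    s=manip.observe(); R=Ro.from_quat(s["orientation"]); p=np.array(s["eef_pos"])
    print("t",s["time"],"p",p.round(4),"yaw",np.degrees(np.arctan2(*R.as_matrix()[[1,0],0])).round(1),"tilt",R.as_matrix()[2,2].round(4),"F",np.round(s["wrist_force"],1),"w",round(s["gripper_width"],2))
    print("press",((p-O)@PX).round(4),((p-O)@PY).round(4),"q",np.round(s["qpos"],2))
    for t in targets: print("to",t,(R.inv().apply(t-p)).round(4))
E
python3 - <<'E'
from h import *
P=cloud(np.load("scene0.npz"));q=P[(P[...,2]>.12)&(P[...,0]<.75)&(P[...,0]>.25)&(P[...,1]<-.2)&(P[...,1]>-.55)]
print(q[:,2].max() if len(q) else 0)
rep(W(0,165,0)*0+np.array([.630,.047,.36]))
E
```

```text
0.3471710369966192
t 0.1 p [ 0.2687 -0.6186  0.2304] yaw 23.5 tilt -1.0 F [-0.4  0.1  0.4] w 1.0
press 0.1041 -0.5856 q [ 1.13  0.47 -0.05  1.53  0.02  1.14 -0.08]
to [0.63  0.047 0.36 ] [ 0.5966 -0.4668 -0.1288]
```

Call:
{"api": "send_rows", "payload": {"steps": [{"dx":0,"dy":0,"dz":-0.03,"twist":-10,"grip":1},{"dx":0,"dy":0,"dz":-0.04,"twist":-10,"grip":1},{"dx":0,"dy":0,"dz":-0.04,"twist":-10,"grip":1},{"dx":0,"dy":0,"dz":-0.03,"twist":0,"grip":1},{"dx":0,"dy":0,"dz":0,"twist":0,"grip":1}]}}

```text
time: 0.72
eef_pos: [0.2694, -0.6199, 0.3739]
orientation: [0.893, 0.45, 0.0, 0.002]
wrist_force: [0.8, 0.2, -1.3]
gripper_width: -0.001
gripper_force: 0.0
```

```bash
python3 - <<'E'
from h import *
P=cloud(np.load("scene0.npz"));q=P[(P[...,2]>.15)&(P[...,0]<.8)&(P[...,0]>.2)&(P[...,1]<.15)&(P[...,1]>-.6)]
for x in np.arange(.2,.8,.1):
  print(round(x,1),[int(1000*max(q[(q[:,0]>=x)&(q[:,0]<x+.1)&(q[:,1]>=y)&(q[:,1]<y+.1)][:,2],default=0)) for y in np.arange(-.6,.15,.1)])
rep(np.array([.630,.047,.36]))
E
```

```text
0.2 [406, 0, 0, 0, 0, 0, 0, 0]
0.3 [399, 0, 0, 0, 0, 0, 0, 0]
0.4 [175, 0, 173, 0, 230, 0, 0, 0]
0.5 [174, 174, 173, 173, 215, 162, 0, 0]
0.6 [0, 174, 174, 172, 0, 0, 0, 0]
0.7 [0, 0, 0, 0, 0, 0, 0, 0]
0.8 [0, 0, 0, 0, 0, 0, 0, 0]
t 0.725 p [ 0.2694 -0.6199  0.3739] yaw 53.5 tilt -1.0 F [ 0.8  0.2 -1.3] w -0.0
press 0.1053 -0.5863 q [ 1.2   0.4  -0.15  1.32  0.06  1.42  0.41]
to [0.63  0.047 0.36 ] [ 0.7506 -0.1073  0.0118]
```

Call:
{"api": "send_rows", "payload": {"steps": [{"dx":0.05,"dy":-0.007,"dz":0,"twist":0,"grip":1},{"dx":0.05,"dy":-0.007,"dz":0,"twist":0,"grip":1},{"dx":0.05,"dy":-0.007,"dz":0,"twist":0,"grip":1},{"dx":0.05,"dy":-0.007,"dz":0,"twist":0,"grip":1},{"dx":0.05,"dy":-0.007,"dz":0,"twist":0,"grip":1}]}}

```text
time: 1.35
eef_pos: [0.3897, -0.3954, 0.3696]
orientation: [0.893, 0.45, -0.0, -0.001]
wrist_force: [0.2, -0.6, 0.5]
gripper_width: 0.002
gripper_force: 0.0
```

Call:
{"api": "send_rows", "payload": {"steps": [{"dx":0.05,"dy":-0.007,"dz":0,"twist":0,"grip":1},{"dx":0.05,"dy":-0.007,"dz":0,"twist":0,"grip":1},{"dx":0.05,"dy":-0.007,"dz":0,"twist":0,"grip":1},{"dx":0.05,"dy":-0.007,"dz":0,"twist":0,"grip":1},{"dx":0.05,"dy":-0.007,"dz":0,"twist":0,"grip":1}]}}

```text
time: 1.98
eef_pos: [0.5101, -0.1741, 0.3696]
orientation: [0.893, 0.45, -0.001, -0.001]
wrist_force: [1.1, -0.2, 0.0]
gripper_width: 0.001
gripper_force: 0.0
```

Call:
{"api": "send_rows", "payload": {"steps": [{"dx":0.05,"dy":-0.007,"dz":0,"twist":0,"grip":1},{"dx":0.05,"dy":-0.007,"dz":0,"twist":0,"grip":1},{"dx":0.05,"dy":-0.007,"dz":0,"twist":0,"grip":1},{"dx":0.05,"dy":-0.007,"dz":0,"twist":0,"grip":1},{"dx":0.05,"dy":-0.007,"dz":0,"twist":0,"grip":1}]}}

```text
time: 2.6
eef_pos: [0.631, 0.0472, 0.3694]
orientation: [0.893, 0.45, -0.001, -0.0]
wrist_force: [0.5, -0.3, 0.6]
gripper_width: 0.002
gripper_force: 0.0
```

Call:
{"api": "send_rows", "payload": {"steps": [{"dx":0,"dy":0,"dz":0.04,"twist":0,"grip":1},{"dx":0,"dy":0,"dz":0.04,"twist":0,"grip":1},{"dx":0,"dy":0,"dz":0.04,"twist":0,"grip":1},{"dx":0,"dy":0,"dz":0.03,"twist":0,"grip":1},{"dx":0,"dy":0,"dz":0,"twist":0,"grip":1}]}}

```text
time: 3.22
eef_pos: [0.6284, 0.0455, 0.2173]
orientation: [0.893, 0.45, -0.004, -0.001]
wrist_force: [-0.2, -0.6, 1.3]
gripper_width: -0.002
gripper_force: 0.0
```

```bash
python3 - <<'E'
from h import *
from plant import capture
rep(np.array([.630,.047,.138]))
a=capture("scene")["img"][150:300,130:330];b=capture("top")["img"][110:260,130:330]
cv2.imwrite("pics/n1.png",cv2.resize(np.hstack([a,b]),None,fx=2,fy=2)[:,:,::-1])
E
```

```text
t 3.225 p [0.6284 0.0455 0.2173] yaw 53.5 tilt -1.0 F [-0.2 -0.6  1.3] w -0.0
press -0.0005 0.1623 q [ 0.24  0.46 -0.53  1.63  0.25  1.12 -0.99]
to [0.63  0.047 0.138] [0.0026 0.0008 0.0793]
```

View pics/n1.png

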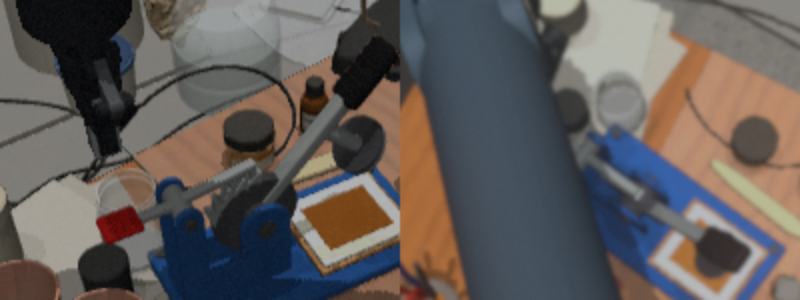

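The tips hang directly over the red tab, which is at about (120,225) in the left half. Next I press straight down.

Call:
{"api": "send_rows", "payload": {"steps": [{"dx":0.004,"dy":0.001,"dz":0.03,"twist":0,"grip":1},{"dx":0.003,"dy":0,"dz":0.03,"twist":0,"grip":1},{"dx":0,"dy":0,"dz":0.01,"twist":0,"grip":1},{"dx":0,"dy":0,"dz":0.006,"twist":0,"grip":1},{"dx":0,"dy":0,"dz":0.004,"twist":0,"grip":1}]}}

```text
time: 3.95
eef_pos: [0.6367, 0.0513, 0.1425]
orientation: [0.893, 0.45, 0.001, 0.0]
wrist_force: [0.2, -0.6, -0.2]
gripper_width: 0.007
gripper_force: 0.0
```

Call:
{"api": "send_rows", "payload": {"steps": [{"dx":0,"dy":0,"dz":0.003,"twist":0,"grip":1},{"dx":0,"dy":0,"dz":0.003,"twist":0,"grip":1},{"dx":0,"dy":0,"dz":0.003,"twist":0,"grip":1},{"dx":0,"dy":0,"dz":0.002,"twist":0,"grip":1},{"dx":0,"dy":0,"dz":0,"twist":0,"grip":1}]}}

```text
time: 4.58
eef_pos: [0.6364, 0.0515, 0.1305]
orientation: [0.893, 0.45, 0.001, 0.0]
wrist_force: [0.5, 2.1, 0.7]
gripper_width: -0.001
gripper_force: 0.9
```

Call:
{"api": "send_rows", "payload": {"steps": [{"dx":0,"dy":0,"dz":0.002,"twist":0,"grip":1},{"dx":0,"dy":0,"dz":0.002,"twist":0,"grip":1},{"dx":0,"dy":0,"dz":0.002,"twist":0,"grip":1},{"dx":0,"dy":0,"dz":0,"twist":0,"grip":1}]}}

```text
time: 5.08
eef_pos: [0.6358, 0.0511, 0.124]
orientation: [0.893, 0.45, -0.0, -0.0]
wrist_force: [2.4, 0.1, 1.7]
gripper_width: -0.002
gripper_force: 0.9
```

```bash
python3 - <<'E'
from h import *
from plant import capture
rep()
c=capture("scene");P=cloud(c);h=cv2.cvtColor(c["img"],cv2.COLOR_RGB2HSV).astype(int)
k=((h[...,0]<8)|(h[...,0]>172))&(h[...,1]>170)&(h[...,2]>80);k[:,:172]=0;k[:,206:]=0;k[:245]=0;k[285:]=0
print(k.sum(),np.percentile(P[k],[5,50,95],0).round(4).tolist(), np.argwhere(k).mean(0))
E
```

```text
t 5.075 p [0.6358 0.0511 0.124 ] yaw 53.5 tilt -1.0 F [2.4 0.1 1.7] w -0.0
press 0.0021 0.1713 q [ 0.21  0.57 -0.5   1.71  0.32  0.95 -1.05]
146 [[0.6142, 0.0337, 0.1195], [0.6247, 0.051, 0.125], [0.635, 0.0657, 0.1286]] [268.36986301 192.68493151]
```

Call:
{"api": "send_rows", "payload": {"steps": [{"dx":0,"dy":0,"dz":0.002,"twist":0,"grip":1},{"dx":0,"dy":0,"dz":0.002,"twist":0,"grip":1},{"dx":0,"dy":0,"dz":0,"twist":0,"grip":1}]}}

```text
time: 5.5
eef_pos: [0.6356, 0.0508, 0.1209]
orientation: [0.893, 0.45, -0.0, 0.0]
wrist_force: [-1.0, -0.4, 7.3]
gripper_width: -0.002
gripper_force: 3.0
```

Call:
{"api": "send_rows", "payload": {"steps": [{"dx":0,"dy":0,"dz":0.002,"twist":0,"grip":1},{"dx":0,"dy":0,"dz":0,"twist":0,"grip":1}]}}

```text
time: 5.75
eef_pos: [0.6358, 0.0507, 0.1205]
orientation: [0.893, 0.45, -0.0, 0.001]
wrist_force: [-4.1, -1.4, 14.4]
gripper_width: -0.001
gripper_force: 6.3
```

The stop is reached: 14 N, with the tab about 17 mm down. Next I retreat and go over to the grip.

Call:
{"api": "send_rows", "payload": {"steps": [{"dx":0,"dy":0,"dz":-0.02,"twist":0,"grip":1},{"dx":0,"dy":0,"dz":-0.05,"twist":0,"grip":1},{"dx":0,"dy":0,"dz":-0.05,"twist":0,"grip":1},{"dx":0,"dy":0,"dz":-0.05,"twist":0,"grip":1},{"dx":-0.04,"dy":-0.003,"dz":0,"twist":0,"grip":1}]}}

```text
time: 6.38
eef_pos: [0.6118, 0.0239, 0.2931]
orientation: [0.892, 0.452, 0.004, 0.001]
wrist_force: [-1.6, -0.9, -0.5]
gripper_width: 0.003
gripper_force: 0.0
```

Call:
{"api": "send_rows", "payload": {"steps": [{"dx":-0.05,"dy":0,"dz":0,"twist":0,"grip":1},{"dx":-0.05,"dy":0,"dz":0,"twist":0,"grip":1},{"dx":-0.05,"dy":0,"dz":0,"twist":0,"grip":1},{"dx":-0.05,"dy":0,"dz":0,"twist":0,"grip":1},{"dx":0,"dy":0,"dz":0,"twist":0,"grip":1}]}}

```text
time: 7.0
eef_pos: [0.4877, -0.1441, 0.2882]
orientation: [0.895, 0.446, -0.002, 0.0]
wrist_force: [-0.2, 0.4, 0.7]
gripper_width: 0.001
gripper_force: 0.0
```

```bash
python3 - <<'E'
from h import *
from plant import capture
rep(W(-.002,-.071,.225))
c=capture("scene");P=cloud(c);h=cv2.cvtColor(c["img"],cv2.COLOR_RGB2HSV).astype(int)
k=((h[...,0]<8)|(h[...,0]>172))&(h[...,1]>170)&(h[...,2]>80);k[:,:172]=0;k[:,206:]=0;k[:245]=0;k[285:]=0
q=P[k];y=(q-O)@PY;A=np.polyfit(y,q[:,2],1);print(k.sum(),np.median(q,0).round(4),"tab slope",A[0])
cv2.imwrite("pics/n2.png",cv2.resize(c["img"][100:300,140:400],None,fx=3,fy=3)[:,:,::-1])
E
```

```text
t 7.0 p [ 0.4877 -0.1441  0.2882] yaw 53.0 tilt -1.0 F [-0.2  0.4  0.7] w 0.0
press -0.0013 -0.0738 q [ 0.63  0.18 -0.49  1.82  0.1   1.16 -0.54]
to [ 0.48875747 -0.14146062  0.225     ] [ 0.003  -0.0007  0.0631]
273 [0.6285 0.0493 0.1216] tab slope 1.7542154309007632
```

View pics/n2.png

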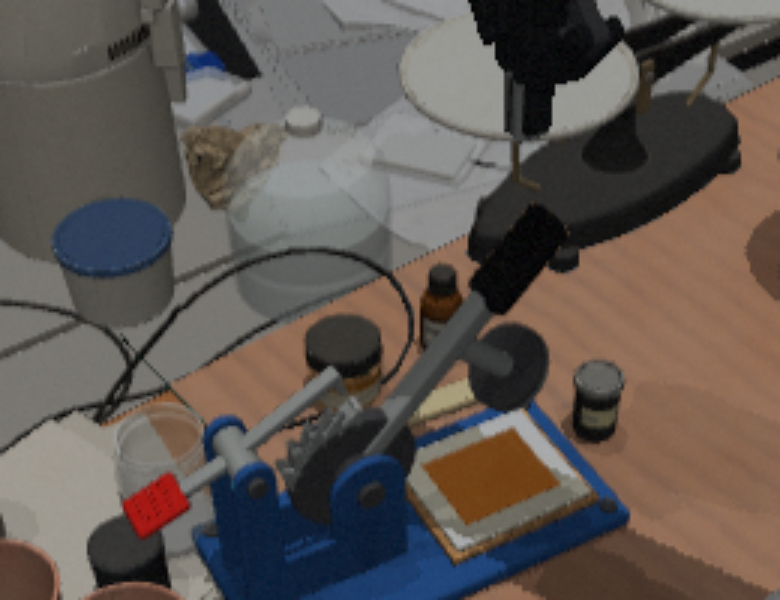

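The tab is about 16 mm down and the pawl stays clear of the teeth. The tips, at about (530,130), are above the grip at (520,260). Next I descend and follow the arc.

Call:
{"api": "send_rows", "payload": {"steps": [{"dx":0.003,"dy":-0.001,"dz":0.03,"twist":0,"grip":1},{"dx":0,"dy":0,"dz":0.025,"twist":0,"grip":1},{"dx":0,"dy":0,"dz":0.01,"twist":0,"grip":1},{"dx":0,"dy":0,"dz":0.007,"twist":0,"grip":1},{"dx":0,"dy":0,"dz":0,"twist":0,"grip":1}]}}

```text
time: 7.68
eef_pos: [0.4919, -0.1366, 0.2165]
orientation: [0.893, 0.45, 0.0, -0.0]
wrist_force: [0.5, 0.4, -0.8]
gripper_width: -0.001
gripper_force: 0.0
```

Call:
{"api": "send_rows", "payload": {"steps": [{"dx":-0.004,"dy":0,"dz":0.005,"twist":0,"grip":1},{"dx":-0.005,"dy":0,"dz":0.005,"twist":0,"grip":1},{"dx":-0.006,"dy":0,"dz":0.007,"twist":0,"grip":1},{"dx":-0.005,"dy":0,"dz":0.007,"twist":0,"grip":1},{"dx":0,"dy":0,"dz":0,"twist":0,"grip":1}]}}

```text
time: 8.3
eef_pos: [0.4794, -0.1539, 0.1922]
orientation: [0.893, 0.449, -0.0, 0.0]
wrist_force: [0.1, 0.4, -1.1]
gripper_width: 0.0
gripper_force: 0.0
```

```bash
python3 - <<'E'
from h import *
from plant import capture
rep()
c=capture("scene")
cv2.imwrite("pics/n3.png",cv2.resize(c["img"][100:300,140:400],None,fx=3,fy=3)[:,:,::-1])
E
```

```text
t 8.3 p [ 0.4794 -0.1539  0.1922] yaw 53.4 tilt -1.0 F [ 0.1  0.4 -1.1] w 0.0
press -0.0022 -0.0865 q [ 0.63  0.27 -0.48  1.96  0.15  0.95 -0.56]
```

View pics/n3.png

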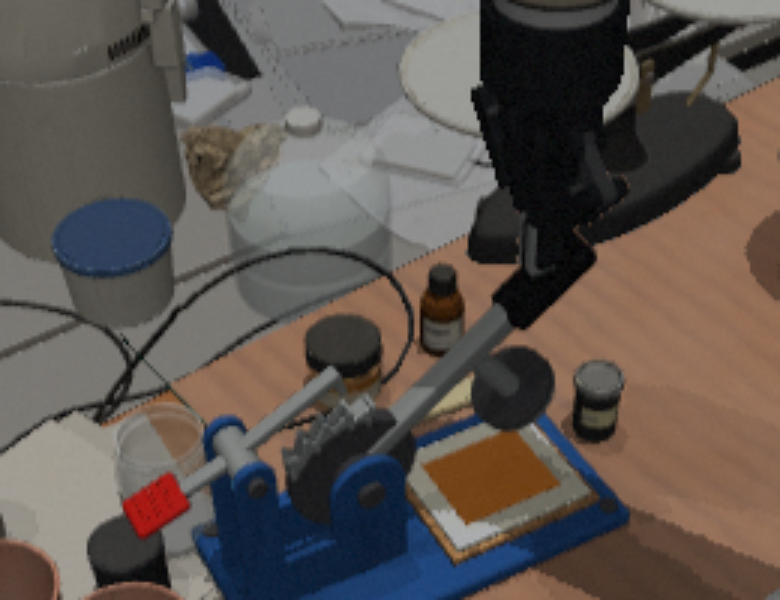

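The lever is moving down under the tips, which touch the grip near (545,265), and the pawl is clear. I continue along the arc.

Call:
{"api": "send_rows", "payload": {"steps": [{"dx":-0.007,"dy":0,"dz":0.007,"twist":0,"grip":1},{"dx":-0.007,"dy":0,"dz":0.008,"twist":0,"grip":1},{"dx":-0.005,"dy":0,"dz":0.008,"twist":0,"grip":1},{"dx":-0.004,"dy":0,"dz":0.008,"twist":0,"grip":1},{"dx":-0.004,"dy":0,"dz":0.008,"twist":0,"grip":1}]}}

```text
time: 8.98
eef_pos: [0.4638, -0.1748, 0.1529]
orientation: [0.893, 0.45, 0.0, 0.0]
wrist_force: [2.7, 3.3, 3.1]
gripper_width: 0.003
gripper_force: 2.0
```

Call:
{"api": "send_rows", "payload": {"steps": [{"dx":-0.003,"dy":0,"dz":0.008,"twist":0,"grip":1},{"dx":-0.003,"dy":0,"dz":0.008,"twist":0,"grip":1},{"dx":-0.002,"dy":0,"dz":0.008,"twist":0,"grip":1},{"dx":-0.002,"dy":0,"dz":0.008,"twist":0,"grip":1},{"dx":0,"dy":0,"dz":0,"twist":0,"grip":1}]}}

```text
time: 9.6
eef_pos: [0.4562, -0.1835, 0.1203]
orientation: [0.893, 0.45, -0.002, -0.001]
wrist_force: [0.2, -0.2, -0.1]
gripper_width: 0.0
gripper_force: 0.0
```

Call:
{"api": "send_rows", "payload": {"steps": [{"dx":-0.002,"dy":0,"dz":0.008,"twist":0,"grip":1},{"dx":-0.001,"dy":0,"dz":0.008,"twist":0,"grip":1},{"dx":-0.001,"dy":0,"dz":0.006,"twist":0,"grip":1},{"dx":0,"dy":0,"dz":0.004,"twist":0,"grip":1},{"dx":0,"dy":0,"dz":0,"twist":0,"grip":1}]}}

```text
time: 10.22
eef_pos: [0.4553, -0.1861, 0.0948]
orientation: [0.893, 0.45, 0.0, -0.0]
wrist_force: [-0.5, -0.5, -0.7]
gripper_width: -0.002
gripper_force: 0.0
```

```bash
python3 - <<'E'
from h import *
rep()
E
```

```text
t 10.225 p [ 0.4553 -0.1861  0.0948] yaw 53.5 tilt -1.0 F [-0.5 -0.5 -0.7] w -0.0
press -0.0024 -0.1268 q [ 0.65  0.38 -0.43  2.07  0.24  0.73 -0.56]
```

Next I press against the stop.

Call:
{"api": "send_rows", "payload": {"steps": [{"dx":0,"dy":0,"dz":0.002,"twist":0,"grip":1},{"dx":0,"dy":0,"dz":0.002,"twist":0,"grip":1},{"dx":0,"dy":0,"dz":0,"twist":0,"grip":1}]}}

```text
time: 10.6
eef_pos: [0.4558, -0.1863, 0.0928]
orientation: [0.893, 0.45, -0.0, 0.001]
wrist_force: [-3.8, 0.8, 13.9]
gripper_width: 0.001
gripper_force: 6.5
```

Call:
{"api": "send_rows", "payload": {"steps": [{"dx":0,"dy":0,"dz":0.002,"twist":0,"grip":1},{"dx":0,"dy":0,"dz":0,"twist":0,"grip":1}]}}

```text
time: 10.85
eef_pos: [0.4559, -0.1863, 0.0924]
orientation: [0.893, 0.45, -0.0, 0.001]
wrist_force: [-8.0, 1.9, 28.0]
gripper_width: -0.005
gripper_force: 13.9
```

The hard stop is at z = 0.0925, against an expected 0.093. Next I hold briefly, retreat and check.

Call:
{"api": "send_rows", "payload": {"steps": [{"dx":0,"dy":0,"dz":0,"twist":0,"grip":1},{"dx":0,"dy":0,"dz":-0.02,"twist":0,"grip":1},{"dx":0,"dy":0,"dz":-0.05,"twist":0,"grip":1},{"dx":0,"dy":0,"dz":-0.05,"twist":0,"grip":1},{"dx":0,"dy":0,"dz":-0.05,"twist":0,"grip":1}]}}

```text
time: 11.48
eef_pos: [0.4554, -0.1859, 0.2609]
orientation: [0.893, 0.45, 0.0, 0.0]
wrist_force: [0.4, -1.2, -0.8]
gripper_width: 0.004
gripper_force: 0.0
```

Call:
{"api": "send_rows", "payload": {"steps": [{"dx":0,"dy":0,"dz":-0.02,"twist":0,"grip":1},{"dx":0,"dy":0,"dz":0,"twist":0,"grip":1},{"dx":0,"dy":0,"dz":0,"twist":0,"grip":1}]}}

```text
time: 11.85
eef_pos: [0.4546, -0.1858, 0.278]
orientation: [0.893, 0.45, -0.001, -0.001]
wrist_force: [0.1, -0.3, -0.0]
gripper_width: 0.0
gripper_force: 0.0
```

```bash
python3 - <<'E'
from h import *
from plant import capture
rep()
c=capture("scene");P=cloud(c);h=cv2.cvtColor(c["img"],cv2.COLOR_RGB2HSV).astype(int)
k=((h[...,0]<8)|(h[...,0]>172))&(h[...,1]>170)&(h[...,2]>80);k[:,:172]=0;k[:,206:]=0;k[:245]=0;k[285:]=0
print(k.sum(),np.median(P[k],0).round(4))
d=P-O;x=d@PX;y=d@PY;g=(abs(x)<.012)&(c["depth"]>0)&(P[...,2]>.08)&(P[...,2]<.11)&(y<-.095)&(y>-.152)
print("grip",g.sum(),np.polyfit(y[g],P[...,2][g],1),np.median(P[...,2][g]))
cv2.imwrite("pics/n4.png",cv2.resize(c["img"][100:360,140:400],None,fx=2.3,fy=2.3)[:,:,::-1])
E
```

```text
t 11.85 p [ 0.4546 -0.1858  0.278 ] yaw 53.5 tilt -1.0 F [ 0.1 -0.3 -0. ] w 0.0
press -0.0032 -0.1269 q [ 0.73  0.16 -0.48  1.87  0.08  1.13 -0.42]
271 [0.6285 0.0493 0.1218]
grip 248 [0.00911335 0.09513656] 0.09400091499966463
```

View pics/n4.png

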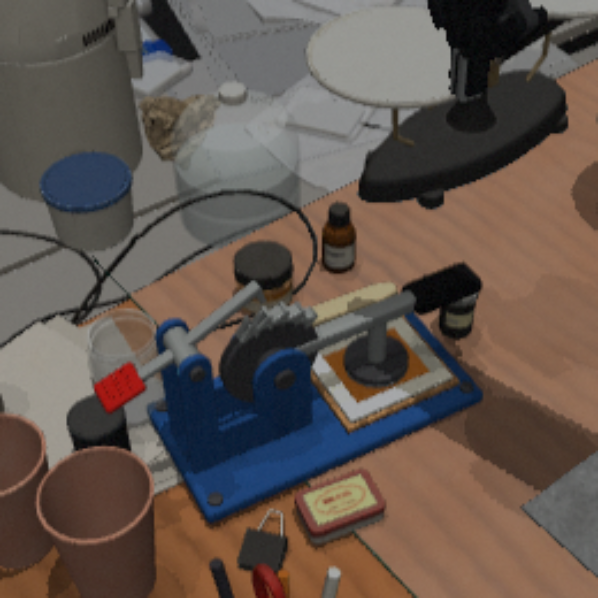

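The lever is level, with a grip slope of 0.009 and its top at 94 mm. The foot, at about (375,357), sits flat on the print, the pawl is still free, and the loose things stand where they were.

```bash
python3 -c "
from plant import manip
print(manip.sign_off())"
```

```text
the job is handed in; nothing more can be done
None
```

The pawl is pressed free, the lever is fully down with the foot flat on the print, the loose things stand where they were, and the job was handed in at about 12 s of the 42 s allowed (no verdict was returned).

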